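Close up a broken bearing flange for welding

TASK

One half of a broken cast-iron bearing flange is clamped against the long straight fence on the welding table, and three loose halves lie in front of it. Find the loose half whose broken edge fits the clamped one and slide it, flat on the table, up to the clamped half until the break closes fully and evenly on both sides of the bore. Leave the other two halves where they lie.

Things in the scene. Friction and masses are not known exactly. Their poses are not given: they have to be found in the camera images.
- clamped_half: Fixed half of a square cast-iron bearing flange. Whole flange 110 x 110 mm, plate 16 mm thick. Origin: bore axis, table height; y points from break into this half (iron from break to y = 55), x across towards the fence, z up. Break line (x, y) in mm, straight between points: (-55,2) (-46,11) (-36,-6) (-25,1), bore, (25,-7) (37,-10) (46,6) (55,9).
- bore_rim (a point): Point on the clamped half's bore axis, level with the top of its collar, 34 mm above the table. Every half has such a half-round collar, 74 mm outside, round a 50 mm bore, standing 18 mm above the plate.
- fence (a point): Point on the fence, fixed with clamped_half: a steel angle bar 20 mm high, axes as clamped_half. The point lies on its flat guiding face at table height, at y = -170 mm; the face is the plane x = 55.5 mm of clamped_half, from y = -430 to +80 mm. Two magnets 40 mm high stand behind it.
- clamp_arm (a point): Top of the arm of the toggle clamp that holds the clamped half, 52 mm above the table at y = 88 mm of clamped_half. The clamp covers x -25 to +25 mm, y 41 to 235 mm, up to 75 mm high. Fixed.
- half_a: Loose half, flat on the table, break towards the clamped half within 0.35 rad. Frame as half_b. Break line (x, y) in mm: (-55,-10) (-45,-9) (-36,8) (-25,10), bore, (25,1) (35,11) (45,-8) (55,-1). Same casting as the others, differs only in its break; does not fit the clamped half.
- half_b: Loose half, flat on the table, that belongs to the clamped half: same break line in its own frame; fully closed, both frames coincide and its side x = 55 mm lies along the fence. Starts within 0.35 rad of that yaw. Origin: bore axis, underside (middle of its broken edge). Iron from y = -55 mm (straight back, 110 mm long) to the break, straight sides at x = -55 and 55 mm.
- middle_b (a point): Point at half_b's centre of mass, in plan (0, -29) mm of its frame, 8 mm up (half its plate's thickness). Each loose half weighs 0.55 to 0.9 kg and slides with a push of 2.5 to 7 N.
- half_c: Loose half like half_a; frame as half_b. Break line (x, y) in mm: (-55,11) (-47,-5) (-37,-9) (-25,-6), bore, (25,8) (34,-8) (45,-5) (55,-10). Does not fit the clamped half.
Not all that is in view belongs to the job. What is shaped like the half_b but orange, pink or purple is not meant.

How it is judged:
By the outcome, as a careful person would: the job done as asked, in the order asked, and still so for the second after the job is handed in, with the robot touching nothing.
It also fails if it takes over 51 s, if anything falls off the work surface, if the arm or the gripper's body presses on something with over 40 N, if the wrist force passes 120 N, or if a joint passes its speed limit or range.

ROBOT

A 6-joint arm with a two-finger parallel gripper is mounted at the origin on the work surface. World frame = base frame: x ahead of the robot, y to its left, z up, the work surface at z = 0. Lengths are in m, angles in rad, forces in N, time in s.
With the tool pointing down it reaches from about 0.25 to 0.775 m from the base axis. Payload 4 kg.
Tool frame: the origin (TCP) lies midway between the tips of the shut fingers; the grasp point (between the pads) lies 19 mm behind it; z points along the fingers, x is the direction in which the jaws open and shut, and the axes are right-handed (so a half turn about z gives the same grasp; the last joint's range is limited). The gripper opens to 94 mm and grips with 3 to 60 N. Pads are 16 mm wide; open, the fingers measure 119 mm over their backs; the gripper's body (75 mm by 177 mm) begins 78 mm behind the grasp point.
Start: joints at [1.231, 0.087, 1.371, -0, 1.684, -0.103], TCP at [0.129, 0.535, 0.206] pointing down, gripper open.
Joint ranges: [-3.1, 3.1], [-0.76, 2.03], [0.27, 2.55], [-1.08, 4.22], [0.17, 2.65], [-2.57, 2.57]. Speed limits (rad/s): [2.79, 2.79, 3.14, 3.14, 3.14, 3.14].

INTERFACE

Orientations are given as [roll, pitch, yaw] about the fixed x, y, z axes, in that order (R = Rz(yaw) Ry(pitch) Rx(roll)).
In Python, from bench import robot gives the robot as it stands.
- The arm moves only by the shell command python3 -m handwheel 'ROWS'. ROWS is a JSON object of lists of equal length, an entry for each row: "delta_pos": the shift along the tool's x, y, z in mm, a list of three; "rotation": the turn, a rotation vector about the tool's x, y, z in rad, a list of three; "claw": the closure, from -1 (fully open) to 1 (shut). In form: {"delta_pos": [[tx, ty, tz], ...], "rotation": [[wx, wy, wz], ...], "claw": [claw, ...]}. A call has exactly 8 rows; each row shifts and turns the commanded pose from where the row before left it, along the tool's axes as they then stand; what a row does not reach is not made up. A row lasts 1/8 s, in which the tool goes at most 62.5 mm and 10.7 degrees, less where a joint would pass 70% of its speed; a pose out of reach is approached as far as the arm can. A call with a gripper value outside its range is refused whole. The fingers move at their own pace and stop on an object; the grip force is fixed at half the most. Time passes only in rows, so rows that do not move let the fingers close, or fill a call up. It gives the time, the measured TCP pose, the force and the opening at its end, in the units of the state.
- robot.get_obs(): the state, without advancing time (a new reading comes with each control period).
- robot.snapshot(name): name is "scene" or "top" or "wrist"; returns a dict with "color" (420x560x3 uint8, red, green, blue), "intrinsics" (3x3 intrinsics, pixels), "k1" (the pictures are not rectified: a ray, as slopes to the right and down, at radius r is drawn at 1 + k1 r^2 times it, then the intrinsics apply), "eye" and "rotation" of the camera in the world. Camera axes: x right, y down, z forward; pixel columns grow to the right and rows downward; lengths in m; the calibration is good to about 2 mm. A picture is of the moment at which its call begins. There is no depth.
- robot.close_job(): hands the job in, once; it reports no verdict.
The state is a dict: "time": time; "joint_positions": joint angles; "qvel": joint speeds; "joint_torque": joint torques, N m; "tool_pos": TCP position; "ee_rot": TCP orientation; "wrist_force": force on the tool from outside, world axes, zero at the start; "wrist_torque": the same for the moment, N m; "width": finger opening in m.
Only numpy, scipy, OpenCV 4.12 (cv2) and the standard library are available. Lean on these libraries where they do the work, as an engineer would, in place of code of your own. Each camera call takes 0.05 s, during which the arm holds its last target.

## Working session

There is one attempt and no reset: what is moved stays moved. The work goes in short steps, Python scripts to look and compute and a shell command to move; the robot and the scene stay as the last step left them, time stands still between calls to the robot, and variables do not carry over. Pictures are saved under pics/ and viewed, and the job is handed in when it is done.

```bash
ls; mkdir -p pics; cat > h.py <<'E'
import numpy as np, cv2
from bench import robot
def snap(name,fn=None):
    s=robot.snapshot(name)
    if fn: cv2.imwrite('pics/'+fn,s['color'][:,:,::-1])
    return s
def pix2plane(s,uv,z):
    K=np.array(s['intrinsics']);k1=s['k1'];R=np.array(s['rotation']);e=np.array(s['eye'])
    uv=np.atleast_2d(np.asarray(uv,float))
    d=cv2.undistortPoints(uv.reshape(-1,1,2),K,np.array([k1,0,0,0,0.])).reshape(-1,2)
    r=np.c_[d,np.ones(len(d))]@R.T
    return e+r*((z-e[2])/r[:,2])[:,None]
def proj(s,P):
    K=np.array(s['intrinsics']);k1=s['k1'];R=np.array(s['rotation']);e=np.array(s['eye'])
    P=np.atleast_2d(P); c=(P-e)@R; d=c[:,:2]/c[:,2:]
    d=d*(1+k1*(d**2).sum(1))[:,None]
    return d@K[:2,:2].T+K[:2,2]
E
python3 - <<'E'
from h import *
for n in ['scene','top','wrist']:
    s=snap(n,n+'0.png'); print(n,np.round(s['eye'],3),np.round(s['rotation'],3).tolist(),s['k1'],np.round(s['intrinsics'],1).tolist())
print(robot.get_obs())
E
```

```text
pics
scene [1.252 0.342 0.649] [-2.214, -0.008, 1.913] -0.15757320843549016 [[506.6, 0.0, 280.9], [0.0, 506.6, 218.1], [0.0, 0.0, 1.0]]
top [0.353 0.079 1.082] [-2.965, 0.016, -1.597] -0.0742677643166358 [[487.4, 0.0, 281.1], [0.0, 487.4, 209.0], [0.0, 0.0, 1.0]]
wrist [0.064 0.55  0.383] [2.906, 0.002, 1.334] -0.0449919106005576 [[333.3, 0.0, 278.9], [0.0, 333.3, 210.6], [0.0, 0.0, 1.0]]
{'time': 0.15, 'joint_positions': array([ 1.23090108e+00,  8.78004457e-02,  1.37189513e+00, -2.01302530e-07,
        1.68359367e+00, -1.03082392e-01]), 'qvel': array([ 5.99489633e-04, -2.62087628e-03, -3.34979835e-03, -6.22435758e-05,
        2.26766485e-03,  3.86337280e-04]), 'joint_torque': array([ 1.79363069e-03, -3.40642977e+01, -3.02793860e+01,  7.18013803e-02,
        3.04824114e-02, -1.03369200e-04]), 'tool_pos': array([0.12888834, 0.53425539, 0.20457081]), 'ee_rot': array([-3.14141827e+00,  1.68760256e-03,  1.33398360e+00]), 'wrist_force': array([ 0.36482145, -0.78906523,  0.30132866]), 'wrist_torque': array([-8.23738821e-04,  1.77427768e-05, -2.75699227e-02]), 'width': 0.09394937032164007}
```

```bash
sed -i "s/R=np.array(s\['rotation'\])/R=Rot.from_euler('xyz',s['rotation']).as_matrix()/; s/^import numpy as np, cv2/import numpy as np, cv2\nfrom scipy.spatial.transform import Rotation as Rot/" h.py; python3 -c "
import cv2
for n in ['scene','top','wrist']:
    pass"; ls pics
```

```text
scene0.png
top0.png
wrist0.png
```

View pics/top0.png

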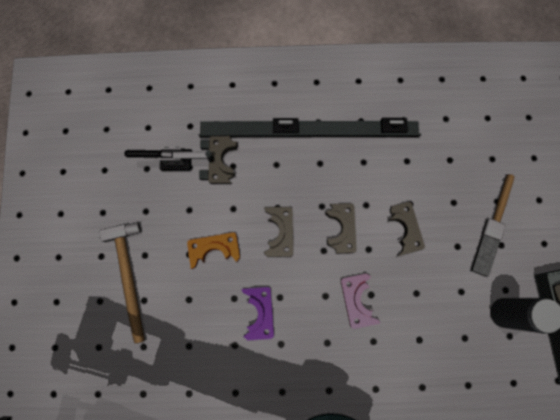

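View pics/scene0.png

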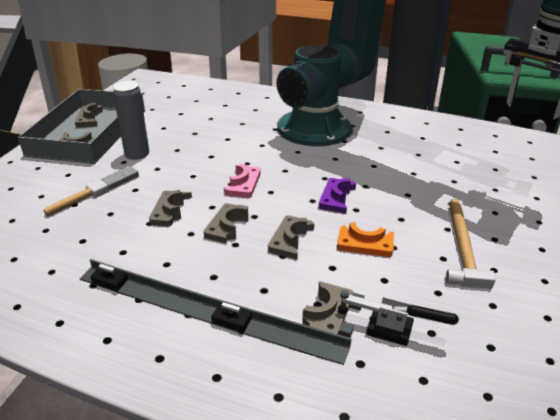

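View pics/wrist0.png

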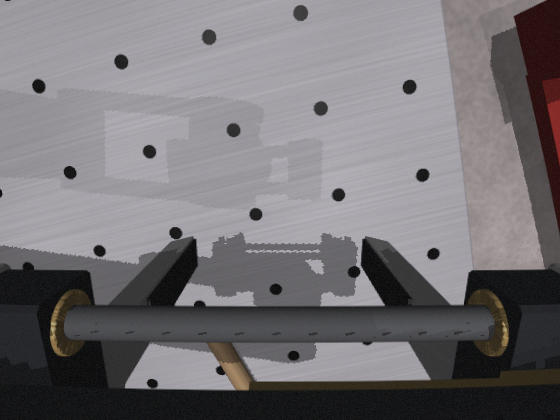

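```bash
python3 - <<'E'
import cv2,numpy as np
im=cv2.imread('pics/top0.png')
c=[cv2.resize(im[y-38:y+38,x-38:x+38],(380,300) if 0 else (300,300),interpolation=cv2.INTER_CUBIC) for x,y in [(222,160),(280,232),(342,228),(407,228)]]
o=np.vstack([np.hstack(c[:2]),np.hstack(c[2:])])
cv2.imwrite('pics/crop0.png',cv2.convertScaleAbs(o,alpha=1.6))
E
```

```text
(no output)
```

View pics/crop0.png

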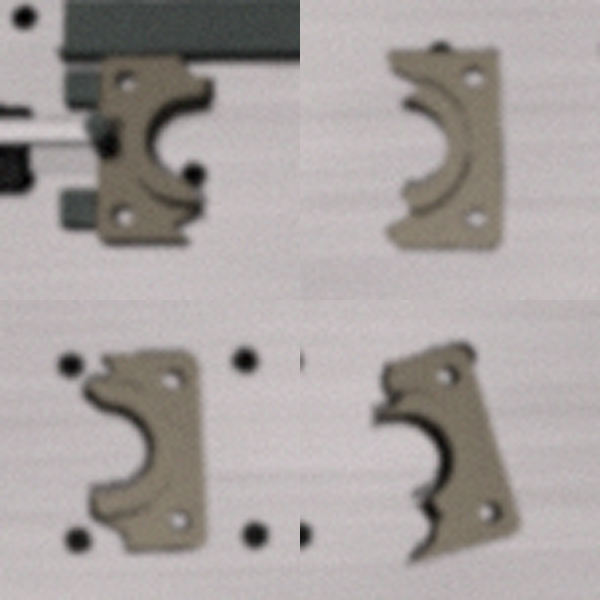

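The candidates in the top view are (280,232), (342,228) and (407,228). Only (280,232) has what half_b's break line calls for: a protruding upper corner, a notch at x≈37, and a spike at x≈-46 near the lower end. (342,228) is half_a and (407,228) is half_c. The orange, purple and pink pieces are excluded by colour.

```bash
cat >> h.py <<'E'
def mask(im,lo,hi):
    return cv2.inRange(cv2.cvtColor(im,cv2.COLOR_RGB2HSV),np.array(lo),np.array(hi))
def blobs(m,amin):
    cs,_=cv2.findContours(m,cv2.RETR_EXTERNAL,cv2.CHAIN_APPROX_NONE)
    return [c.reshape(-1,2) for c in cs if cv2.contourArea(c)>amin]
E
python3 - <<'E'
from h import *
s=snap('top','top1.png'); im=s['color']; hsv=cv2.cvtColor(im,cv2.COLOR_RGB2HSV)
for p in [(285,215),(289,232),(215,170),(300,260),(310,128),(250,200),(350,210)]: print(p,hsv[p[1],p[0]])
b=cv2.GaussianBlur(im,(3,3),0)
m=mask(b,(8,45,30),(35,140,160))
for c in blobs(m,200):
    r=cv2.minAreaRect(pix2plane(s,c,.016)[:,:2].astype(np.float32))
    print(len(c),c.mean(0).round(1),np.round(r[0],4),np.round(r[1],4),round(r[2],1))
cv2.imwrite('pics/m.png',cv2.resize(m[100:280,100:460],None,fx=2,fy=2))
E
```

```text
(285, 215) [ 9 19 94]
(289, 232) [17 50 82]
(215, 170) [18 56 68]
(300, 260) [ 15   9 119]
(310, 128) [75 11 45]
(250, 200) [168  10 123]
(350, 210) [19 33 61]
225 [129.  289.3] [0.3759 0.4288] [0.2364 0.0289] 12.2
162 [212.2 248.3] [0.4573 0.2432] [0.0672 0.116 ] 7.8
212 [280.  232.3] [0.4947 0.0964] [0.0527 0.1024] 88.8
199 [342.9 228.2] [ 0.4974 -0.0388] [0.056  0.1026] 89.5
131 [407.5 227. ] [ 0.4947 -0.1851] [0.1037 0.0474] 11.0
102 [503.4 197.5] [ 0.5566 -0.4109] [0.022  0.1164] 66.0
142 [220.  157.9] [0.6631 0.2225] [0.0595 0.1084] 88.0
```

View pics/m.png

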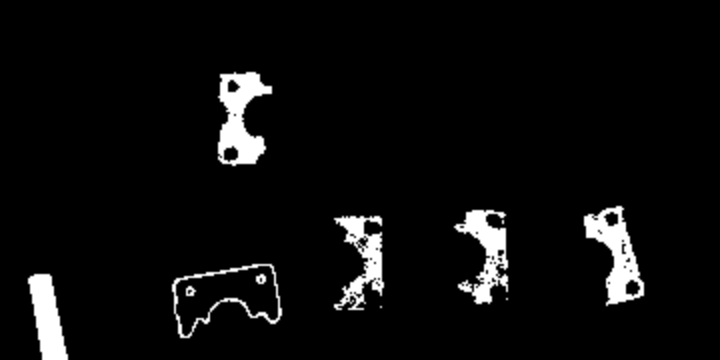

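```bash
python3 -m handwheel '{"delta_pos":[[0,0,0],[0,0,0],[-40,37,0],[-40,37,0],[-40,37,0],[-40,37,0],[-40,37,0],[-40,37,0]],"rotation":[[0,0,-0.12],[0,0,-0.117],[0,0,0],[0,0,0],[0,0,0],[0,0,0],[0,0,0],[0,0,0]],"claw":[-1,-1,-1,-1,-1,-1,-1,-1]}'
python3 -m handwheel '{"delta_pos":[[-40,37,0],[-40,37,0],[-40,37,0],[-40,37,0],[-34,33,0],[0,0,0],[0,0,0],[0,0,0]],"rotation":[[0,0,0],[0,0,0],[0,0,0],[0,0,0],[0,0,0],[0,0,0],[0,0,0],[0,0,0]],"claw":[-1,-1,-1,-1,-1,-1,-1,-1]}'
python3 - <<'E'
from h import *
snap('wrist','w1.png')
E
```

```text
time: 1.2
tool_pos: [0.3519, 0.2932, 0.2054]
ee_rot: [3.141, -0.0, 1.571]
wrist_force: [0.4, -0.2, -0.1]
width: 0.0937
time: 2.2
tool_pos: [0.5314, 0.1019, 0.2057]
ee_rot: [3.142, -0.0, 1.573]
wrist_force: [-0.2, 0.3, -0.3]
width: 0.0942
```

View pics/w1.png

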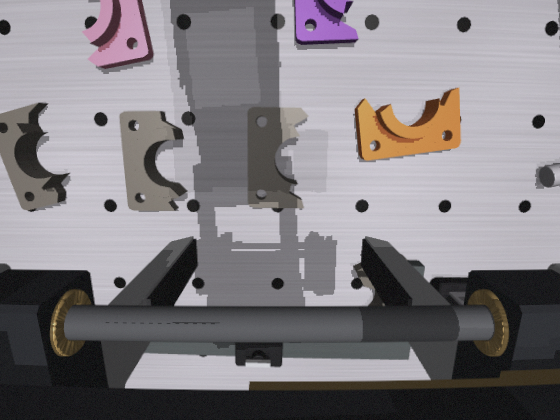

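```bash
python3 - <<'E'
import cv2
im=cv2.imread('pics/w1.png')[90:220,230:330]
o=cv2.resize(im,None,fx=4.6,fy=4.6,interpolation=cv2.INTER_CUBIC)
cv2.imwrite('pics/w1c.png',cv2.convertScaleAbs(o,alpha=1.5))
E
```

```text
(no output)
```

View pics/w1c.png

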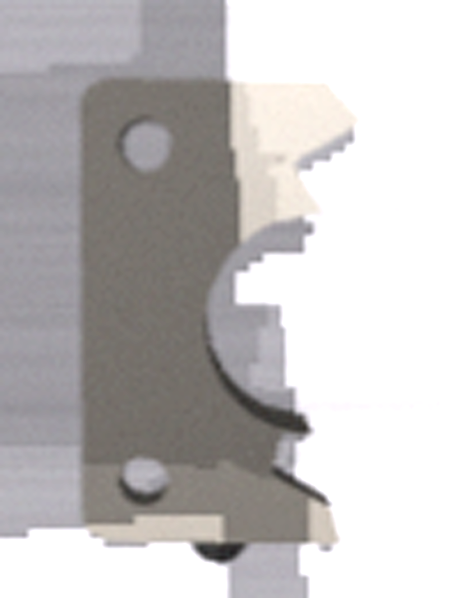

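```bash
python3 - <<'E'
from h import *
s=snap('wrist')
P=pix2plane(s,[(248,115),(248.4,196),(270,107.4),(298,207.8),(261.5,121.5),(261.1,194.3)],.016)
print(P.round(4))
t=snap('top','top2.png')
im=cv2.imread('pics/top2.png')
o=np.hstack([cv2.resize(im[y-38:y+38,x-38:x+38],(400,400),interpolation=cv2.INTER_CUBIC) for x,y in [(222,160),(280,232)]])
cv2.imwrite('pics/t2c.png',cv2.convertScaleAbs(o,alpha=1.5))
# fence guiding-face edge fit in top0 : edge row between dark bar and light table, columns 260..410
g=cv2.cvtColor(cv2.imread('pics/top0.png'),cv2.COLOR_BGR2GRAY).astype(float)
pts=[]
for c in range(245,415):
    col=g[126:148,c]; d=np.diff(col); k=int(d.argmax())
    if 0<k<len(d)-1 and d[k]>20:
        a,b,e=d[k-1:k+2]; pts.append((c,126+k+.5+.5*(a-e)/(a-2*b+e)))
pts=np.array(pts); 
W0=pix2plane(t,pts,0.0);W2=pix2plane(t,pts,0.02)
for W in (W0,W2):
    p=np.polyfit(W[:,1],W[:,0],1); r=W[:,0]-np.polyval(p,W[:,1]); k=abs(r)<.002; p=np.polyfit(W[k,1],W[k,0],1);print(p,k.sum(),r[k].std())
E
```

```text
[[0.4479 0.0681 0.016 ]
 [0.536  0.0669 0.016 ]
 [0.4401 0.0917 0.016 ]
 [0.5496 0.123  0.016 ]
 [0.4546 0.0825 0.016 ]
 [0.534  0.0813 0.016 ]]
[0.02810096 0.71309896] 170 0.00033037330533965175
[0.02810096 0.70640146] 170 0.00032426597559613227
```

View pics/t2c.png

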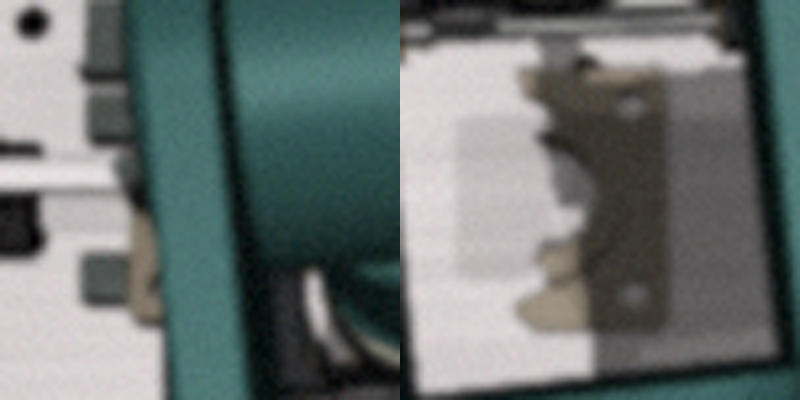

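```bash
python3 - <<'E'
from h import *
t=robot.snapshot('top')
f=lambda c:(184+np.array(c)/300*76-.37+.0)
P=pix2plane(t,[f((102,90)),f((100,215)),f((140,56)),f((150,243)),f((212,92)),f((188,243)),f((127,81)),f((123,217))],.016)
psi=-.028; d=np.array([np.cos(psi),np.sin(psi)]); n=np.array([-d[1],d[0]])
for p in P:
    pass
uv=[(184+a/300*76,122+b/300*76) for a,b in [(102,90),(100,215),(140,56),(150,243),(212,92),(188,243),(127,81),(123,217)]]
P=pix2plane(t,np.array(uv)-.37,.016)
print(np.c_[P[:,:2],P[:,:2]@np.c_[d,n]].round(4))
E
```

```text
[[0.6981 0.2503 0.6908 0.2698]
 [0.6235 0.2513 0.6162 0.2687]
 [0.7179 0.2282 0.7113 0.2482]
 [0.6062 0.2227 0.5997 0.2395]
 [0.6947 0.1864 0.6892 0.2058]
 [0.6055 0.2009 0.5996 0.2178]
 [0.703  0.2357 0.6961 0.2553]
 [0.6219 0.2381 0.615  0.2554]]
```

```bash
python3 -m handwheel '{"delta_pos":[[-5.5,-18.5,20],[-5,-18.5,40],[0,0,40],[0,0,40],[0,0,30],[0,0,12],[0,0,4],[0,0,0]],"rotation":[[0,0,0.016],[0,0,0],[0,0,0],[0,0,0],[0,0,0],[0,0,0],[0,0,0],[0,0,0]],"claw":[-1,-1,-1,-1,-1,-1,-1,-1]}'
python3 - <<'E'
from h import *
snap('scene','s2.png');snap('wrist','w2.png')
im=cv2.imread('pics/s2.png')[170:290,150:380]
cv2.imwrite('pics/s2c.png',cv2.resize(im,None,fx=3.4,fy=3.4,interpolation=cv2.INTER_CUBIC))
E
```

```text
time: 3.4
tool_pos: [0.4959, 0.0907, 0.0206]
ee_rot: [3.14, -0.0, 1.555]
wrist_force: [0.1, -0.3, 0.8]
width: 0.0938
```

View pics/s2c.png

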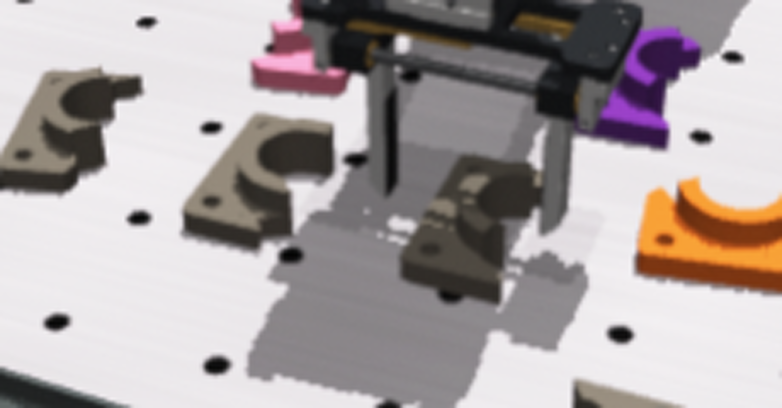

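View pics/w2.png

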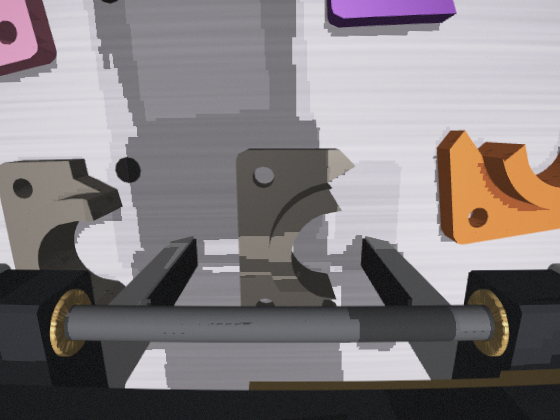

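The fingers straddle half_b's collar: the left finger is behind the plate at crop (385,190) and the right one is in front of the bore at (550,230). Both are clear of the neighbouring halves, so I'm closing.

```bash
python3 -m handwheel '{"delta_pos":[[0,0,0],[0,0,0],[0,0,0],[0,0,0],[0,0,0],[0,0,0],[0,0,0],[0,0,0]],"rotation":[[0,0,0],[0,0,0],[0,0,0],[0,0,0],[0,0,0],[0,0,0],[0,0,0],[0,0,0]],"claw":[1,1,1,1,1,1,1,1]}'
python3 - <<'E'
from h import *
snap('wrist','w3.png');snap('scene','s3.png');print(robot.get_obs()['qvel'].round(4))
im=cv2.imread('pics/s3.png')[170:290,150:380]
cv2.imwrite('pics/s3c.png',cv2.resize(im,None,fx=3.4,fy=3.4,interpolation=cv2.INTER_CUBIC))
E
```

```text
time: 4.5
tool_pos: [0.495, 0.0905, 0.0195]
ee_rot: [-3.142, -0.0, 1.555]
wrist_force: [-0.7, 0.2, 0.6]
width: 0.0173
[ 0.002   0.0005 -0.0019  0.0001 -0.0003  0.001 ]
```

View pics/w3.png

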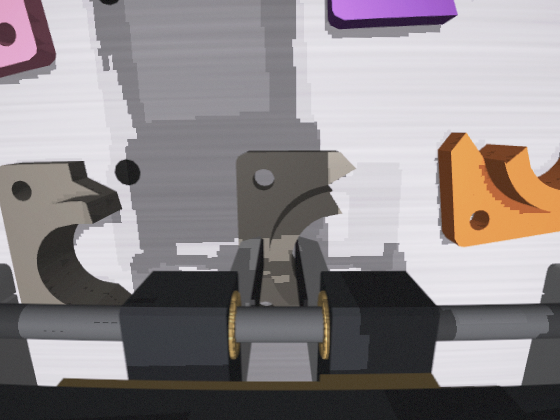

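View pics/s3c.png

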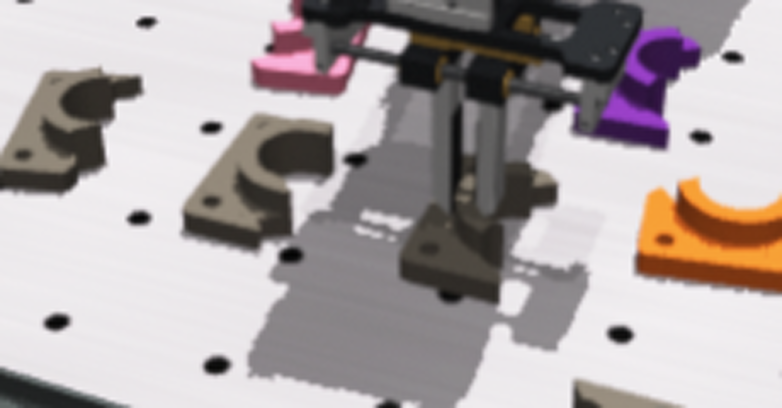

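```bash
python3 - <<'E'
from h import *
o=robot.get_obs();print(o['time'],o['width'],o['wrist_force'],o['tool_pos'])
s=robot.snapshot('wrist')
# half corner x=-55 side edge row ~151, back col ~237 (plate top)
print(pix2plane(s,[(237,165),(239,225),(270,151.5),(263,177.5)],.016).round(4))
E
```

```text
4.6 0.012753941924817911 [-0.53021536  0.79549821 -0.85153849] [0.49512109 0.09085988 0.01950578]
[[0.4458 0.0682 0.016 ]
 [0.4798 0.0678 0.016 ]
 [0.4388 0.0863 0.016 ]
 [0.4528 0.0822 0.016 ]]
```

```bash
python3 -m handwheel '{"delta_pos":[[0,0,0],[3,12,0],[8,26,0],[9,28,0],[9,28,0],[9,28,0],[8,26,0],[5,16,0]],"rotation":[[0,0,0],[0,0,0],[0,0,0],[0,0,0.014],[0,0,0],[0,0,0],[0,0,0],[0,0,0]],"claw":[1,1,1,1,1,1,1,1]}'
python3 - <<'E'
from h import *
o=robot.get_obs();print(o['time'],o['width'],o['wrist_force'],o['tool_pos'])
s=snap('wrist','w4.png');snap('top','t4.png')
s=snap('scene','s4.png')
im=cv2.imread('pics/s4.png')[240:380,200:420]
cv2.imwrite('pics/s4c.png',cv2.resize(im,None,fx=3.6,fy=3.6,interpolation=cv2.INTER_CUBIC))
E
```

```text
time: 5.65
tool_pos: [0.6592, 0.137, 0.0195]
ee_rot: [-3.137, 0.002, 1.541]
wrist_force: [-6.7, -1.3, 6.2]
width: 0.0124
5.65 0.012449980649251716 [-6.74629894 -1.28941131  6.19159641] [0.65924159 0.13698047 0.01946583]
```

View pics/w4.png

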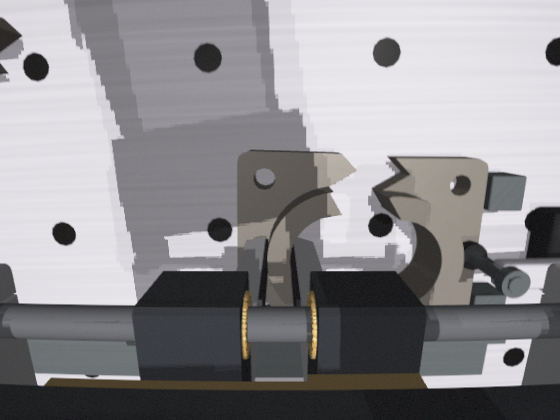

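View pics/s4c.png

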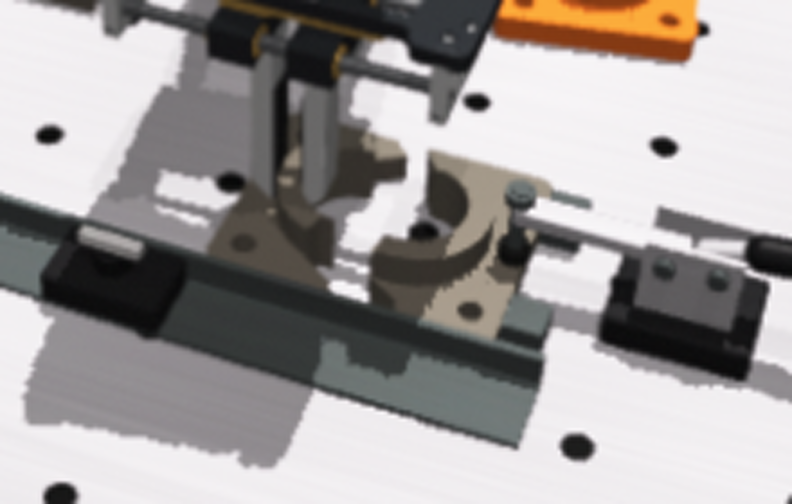

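View pics/t4.png

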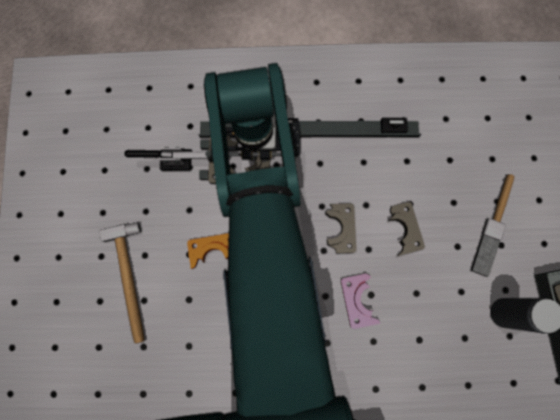

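```bash
python3 - <<'E'
import cv2
im=cv2.imread('pics/w4.png')[140:290,225:500]
cv2.imwrite('pics/w4c.png',cv2.convertScaleAbs(cv2.resize(im,None,fx=2.9,fy=2.9,interpolation=cv2.INTER_CUBIC),alpha=1.3))
E
```

```text
(no output)
```

View pics/w4c.png

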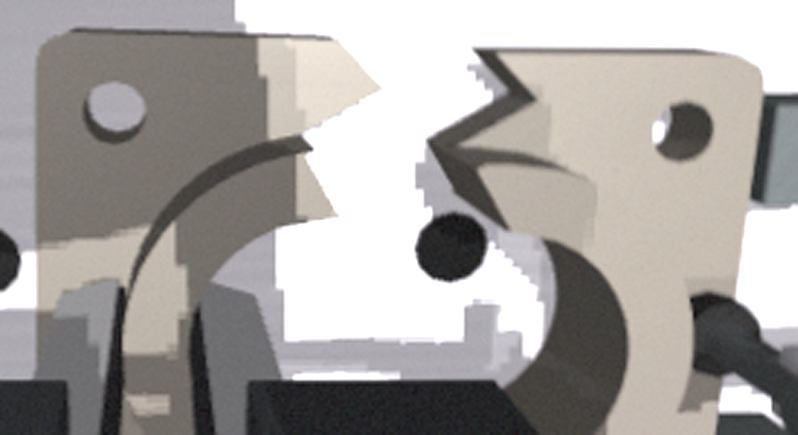

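```bash
python3 - <<'E'
from h import *
s=robot.snapshot('wrist')
f=lambda L:np.array([(225+a/2.9-.33,140+b/2.9-.33) for a,b in L])
P=pix2plane(s,f([(335,40),(380,88),(503,53),(533,99),(37,80),(37,370),(760,90),(716,400),(90,32),(250,37),(560,53),(690,56),(115,106),(683,130)]),.016)[:,:2]
psi=-.028; d=np.array([np.cos(psi),np.sin(psi)]); n=np.array([-d[1],d[0]])
print(np.c_[P,P@np.c_[d,n]].round(4))
print('back b yaw',np.arctan2(*(P[5]-P[4])[::-1]),'cl',np.arctan2(*(P[7]-P[6])[::-1]), 'sides',P[9]-P[8],P[11]-P[10])
E
```

```text
[[0.6072 0.1717 0.6021 0.1887]
 [0.6164 0.1804 0.6111 0.1976]
 [0.6104 0.2035 0.6045 0.2205]
 [0.6193 0.2097 0.6132 0.227 ]
 [0.613  0.1157 0.6095 0.1328]
 [0.6715 0.1122 0.6681 0.131 ]
 [0.6186 0.254  0.6113 0.2712]
 [0.683  0.2523 0.6757 0.2714]
 [0.6044 0.1261 0.6006 0.143 ]
 [0.6062 0.1559 0.6016 0.1728]
 [0.6107 0.2144 0.6044 0.2314]
 [0.6118 0.2395 0.6049 0.2565]
 [0.6183 0.1302 0.6145 0.1474]
 [0.626  0.2395 0.6191 0.2569]]
back b yaw -0.059678873209164304 cl -0.02505700214006575 sides [0.00181183 0.02977419] [0.00114348 0.02514511]
```

```bash
python3 -m handwheel '{"delta_pos":[[0,0,0],[0,0,0],[2,1,0],[4,1,0],[4,1,0],[4,0,0],[4,0,0],[2,0,0]],"rotation":[[0,0,-0.016],[0,0,-0.016],[0,0,0],[0,0,0],[0,0,0],[0,0,0],[0,0,0],[0,0,0]],"claw":[1,1,1,1,1,1,1,1]}'
python3 - <<'E'
from h import *
snap('wrist','w5.png')
im=cv2.imread('pics/w5.png')[140:290,225:500]
cv2.imwrite('pics/w5c.png',cv2.convertScaleAbs(cv2.resize(im,None,fx=2.9,fy=2.9,interpolation=cv2.INTER_CUBIC),alpha=1.3))
E
```

```text
time: 6.85
tool_pos: [0.6631, 0.1572, 0.0196]
ee_rot: [-3.141, 0.001, 1.573]
wrist_force: [-0.7, -4.8, 3.0]
width: 0.0125
```

View pics/w5c.png

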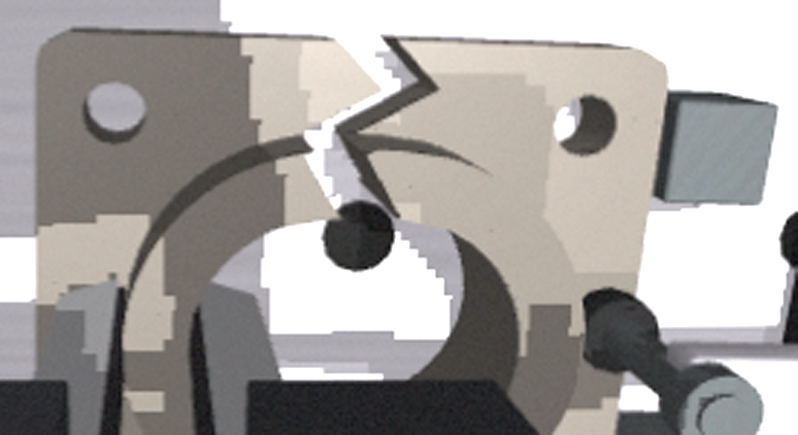

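```bash
cat >m5.py <<'E'
from h import *
s=robot.snapshot('wrist')
f=lambda L:np.array([(225+a/2.9-.33,140+b/2.9-.33) for a,b in L])
P=pix2plane(s,f([(335,40),(380,88),(404,41),(437,88),(37,80),(37,370),(666,100),(618,400),(90,32),(250,37),(430,42),(630,48)]),.016)[:,:2]
psi=-.028; d=np.array([np.cos(psi),np.sin(psi)]); n=np.array([-d[1],d[0]])
print(np.c_[P,P@np.c_[d,n]].round(4))
print('back b yaw',np.arctan2(*(P[5]-P[4])[::-1]),'cl',np.arctan2(*(P[7]-P[6])[::-1]), 'sides',P[9]-P[8],P[11]-P[10])
E
python3 m5.py
```

```text
[[0.6078 0.1901 0.6023 0.207 ]
 [0.6168 0.199  0.611  0.2162]
 [0.6079 0.203  0.602  0.22  ]
 [0.6167 0.2099 0.6106 0.227 ]
 [0.6154 0.1342 0.6114 0.1514]
 [0.6741 0.1326 0.6701 0.1514]
 [0.6187 0.2543 0.6113 0.2715]
 [0.6808 0.2522 0.6735 0.2711]
 [0.6065 0.1443 0.6022 0.1613]
 [0.6074 0.1742 0.6022 0.1911]
 [0.6081 0.208  0.602  0.2249]
 [0.6089 0.2462 0.6018 0.2631]]
back b yaw -0.027213409317852343 cl -0.03446971399988001 sides [0.00085055 0.02983643] [0.00081034 0.03820857]
```

```bash
python3 -m handwheel '{"delta_pos":[[1,0,0],[1.5,0.1,0],[1.5,0.1,0],[1.5,0,0],[1,0.1,0],[1,0,0],[0.5,0,0],[0,0,0]],"rotation":[[0,0,0],[0,0,0],[0,0,0],[0,0,0],[0,0,0],[0,0,0],[0,0,0],[0,0,0]],"claw":[1,1,1,1,1,1,1,1]}'
python3 - <<'E'
from h import *
snap('wrist','w6.png')
im=cv2.imread('pics/w6.png')[140:290,225:500]
cv2.imwrite('pics/w6c.png',cv2.convertScaleAbs(cv2.resize(im,None,fx=2.9,fy=2.9,interpolation=cv2.INTER_CUBIC),alpha=1.3))
E
```

```text
time: 7.95
tool_pos: [0.663, 0.1646, 0.0196]
ee_rot: [-3.14, 0.002, 1.573]
wrist_force: [-2.6, -6.1, 3.3]
width: 0.0124
```

View pics/w6c.png

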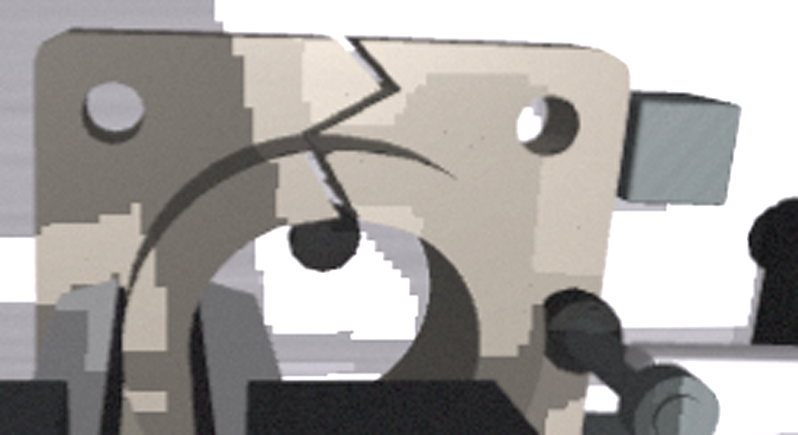

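The break is nearly closed. The remaining gap is about 3 mm, at crop (390,88), and the teeth line up. Next I close it in small steps and watch the force.

```bash
python3 -m handwheel '{"delta_pos":[[0.5,0,0],[0.5,0,0],[0.5,0,0],[0.5,0.1,0],[0.5,0,0],[0,0,0],[0,0,0],[0,0,0]],"rotation":[[0,0,0],[0,0,0],[0,0,0],[0,0,0],[0,0,0],[0,0,0],[0,0,0],[0,0,0]],"claw":[1,1,1,1,1,1,1,1]}'
python3 -m handwheel '{"delta_pos":[[0.5,0,0],[0.5,0,0],[0,0,0],[0,0,0],[0,0,0],[0,0,0],[0,0,0],[0,0,0]],"rotation":[[0,0,0],[0,0,0],[0,0,0],[0,0,0],[0,0,0],[0,0,0],[0,0,0],[0,0,0]],"claw":[1,1,1,1,1,1,1,1]}'
python3 - <<'E'
from h import *
snap('wrist','w7.png')
im=cv2.imread('pics/w7.png')[140:290,225:500]
cv2.imwrite('pics/w7c.png',cv2.convertScaleAbs(cv2.resize(im,None,fx=2.9,fy=2.9,interpolation=cv2.INTER_CUBIC),alpha=1.3))
E
```

```text
time: 9.0
tool_pos: [0.6631, 0.167, 0.0196]
ee_rot: [-3.14, 0.002, 1.573]
wrist_force: [-2.1, -6.7, 3.0]
width: 0.0125
time: 10.0
tool_pos: [0.6631, 0.1678, 0.0196]
ee_rot: [-3.14, 0.002, 1.573]
wrist_force: [-2.2, -6.0, 3.0]
width: 0.0128
```

View pics/w7c.png

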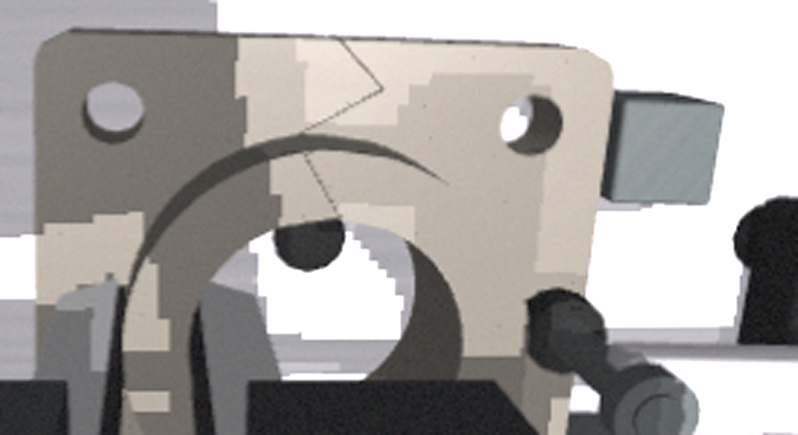

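```bash
python3 -m handwheel '{"delta_pos":[[0.3,0,0],[0.3,0,0],[0,0,0],[0,0,0],[0,0,0],[0,0,0],[0,0,0],[0,0,0]],"rotation":[[0,0,0],[0,0,0],[0,0,0],[0,0,0],[0,0,0],[0,0,0],[0,0,0],[0,0,0]],"claw":[1,1,1,1,1,1,1,1]}'
python3 -m handwheel '{"delta_pos":[[0.3,0,0],[0.3,0,0],[0,0,0],[0,0,0],[0,0,0],[0,0,0],[0,0,0],[0,0,0]],"rotation":[[0,0,0],[0,0,0],[0,0,0],[0,0,0],[0,0,0],[0,0,0],[0,0,0],[0,0,0]],"claw":[1,1,1,1,1,1,1,1]}'
```

```text
time: 11.05
tool_pos: [0.6631, 0.1679, 0.0196]
ee_rot: [-3.14, 0.003, 1.573]
wrist_force: [-1.9, -8.5, 3.8]
width: 0.0126
time: 12.05
tool_pos: [0.6631, 0.1679, 0.0196]
ee_rot: [-3.14, 0.004, 1.572]
wrist_force: [-2.5, -8.6, 3.6]
width: 0.0122
```

```bash
python3 -m handwheel '{"delta_pos":[[0.5,0,0],[0.5,0,0],[0.5,0,0],[0.5,0,0],[0,0,0],[0,0,0],[0,0,0],[0,0,0]],"rotation":[[0,0,0],[0,0,0],[0,0,0],[0,0,0],[0,0,0],[0,0,0],[0,0,0],[0,0,0]],"claw":[1,1,1,1,1,1,1,1]}'
python3 - <<'E'
from h import *
snap('wrist','w8.png')
im=cv2.imread('pics/w8.png')[140:290,225:500]
cv2.imwrite('pics/w8c.png',cv2.convertScaleAbs(cv2.resize(im,None,fx=2.9,fy=2.9,interpolation=cv2.INTER_CUBIC),alpha=1.3))
E
```

```text
time: 13.05
tool_pos: [0.663, 0.168, 0.0196]
ee_rot: [-3.139, 0.007, 1.571]
wrist_force: [-2.7, -11.9, 4.5]
width: 0.0123
```

View pics/w8c.png

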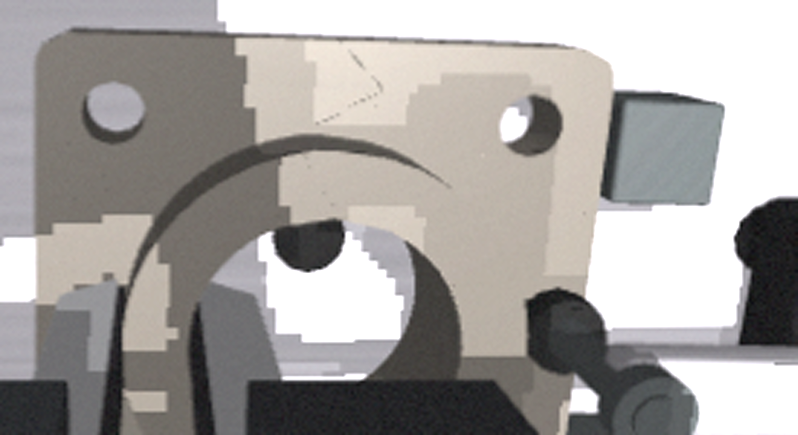

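```bash
python3 -m handwheel '{"delta_pos":[[0,0,0],[0,0,0],[0,0,0],[0,0,0],[0,0,-20],[0,0,-30],[0,0,-40],[0,0,-40]],"rotation":[[0,0,0],[0,0,0],[0,0,0],[0,0,0],[0,0,0],[0,0,0],[0,0,0],[0,0,0]],"claw":[0.35,0.35,0.35,0.35,0.35,0.35,0.35,0.35]}'
python3 -m handwheel '{"delta_pos":[[-40,-25,0],[-40,-25,0],[0,0,0],[0,0,0],[0,0,0],[0,0,0],[0,0,0],[0,0,0]],"rotation":[[0,0,0],[0,0,0],[0,0,0],[0,0,0],[0,0,0],[0,0,0],[0,0,0],[0,0,0]],"claw":[0.35,0.35,0.35,0.35,0.35,0.35,0.35,0.35]}'
python3 - <<'E'
from h import *
snap('wrist','w9.png');snap('scene','s9.png');snap('top','t9.png')
im=cv2.imread('pics/s9.png')[240:380,240:420]
cv2.imwrite('pics/s9c.png',cv2.resize(im,None,fx=4.2,fy=4.2,interpolation=cv2.INTER_CUBIC))
E
```

```text
time: 14.1
tool_pos: [0.6638, 0.1726, 0.1525]
ee_rot: [3.14, -0.001, 1.573]
wrist_force: [0.3, 0.7, 0.2]
width: 0.0303
time: 15.1
tool_pos: [0.6138, 0.0924, 0.1492]
ee_rot: [-3.141, -0.0, 1.573]
wrist_force: [1.0, -0.8, 0.5]
width: 0.0305
```

View pics/s9c.png

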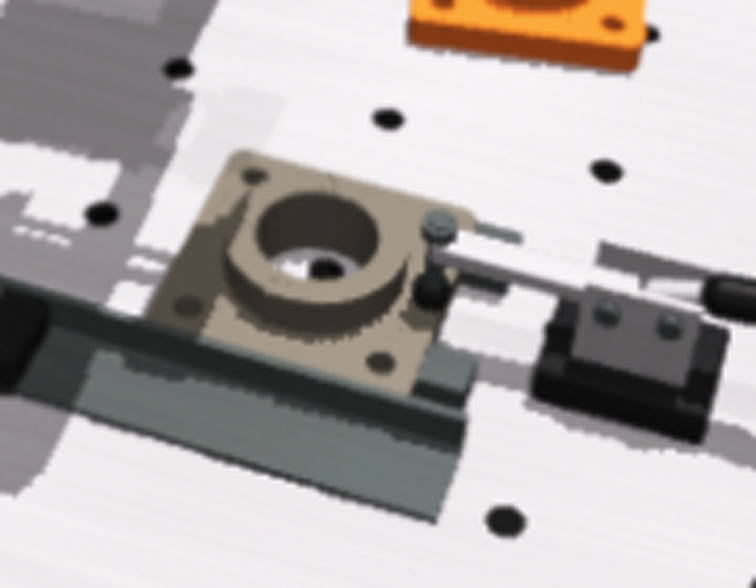

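View pics/w9.png

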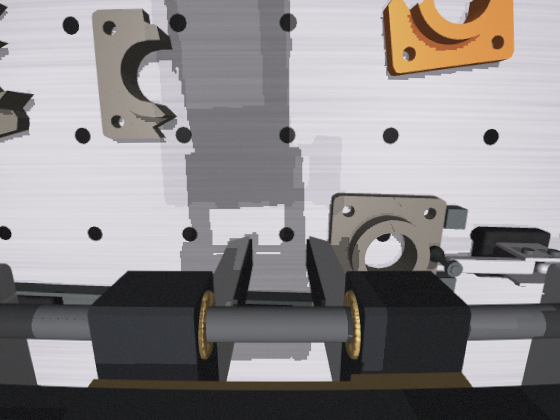

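View pics/t9.png

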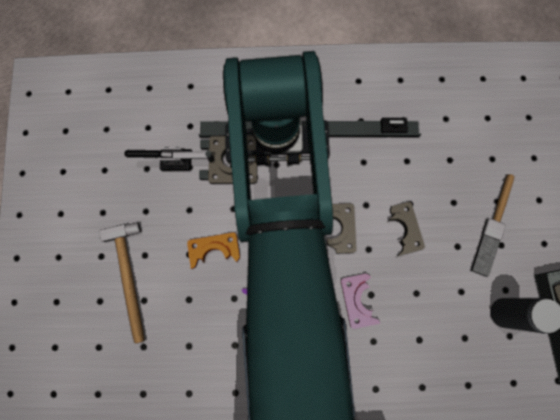

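The joint looks closed on both sides of the bore, and the side lies along the fence. Next I turn the tool a quarter turn and press evenly on the straight back with both fingertips to seat the joint.

```bash
python3 -m handwheel '{"delta_pos":[[0,0,0],[0,0,0],[0,0,0],[0,0,0],[0,0,0],[0,0,0],[0,0,0],[0,0,0]],"rotation":[[0,0,0.18],[0,0,0.18],[0,0,0.18],[0,0,0.18],[0,0,0.18],[0,0,0.18],[0,0,0.18],[0,0,0.18]],"claw":[-0.28,-0.28,-0.28,-0.28,-0.28,-0.28,-0.28,-0.28]}'
python3 -m handwheel '{"delta_pos":[[0,0,0],[23,-9,0],[23.5,-10,20],[0,0,50],[0,0,40],[0,0,20],[0,0,10],[0,0,0]],"rotation":[[0,0,0.161],[0,0,0],[0,0,0],[0,0,0],[0,0,0],[0,0,0],[0,0,0],[0,0,0]],"claw":[-0.28,-0.28,-0.28,-0.28,-0.28,-0.28,-0.28,-0.28]}'
python3 - <<'E'
from h import *
print(robot.get_obs()['tool_pos'],robot.get_obs()['wrist_force'])
snap('wrist','w10.png');snap('scene','s10.png')
im=cv2.imread('pics/s10.png')[240:380,240:420]
cv2.imwrite('pics/s10c.png',cv2.resize(im,None,fx=4.2,fy=4.2,interpolation=cv2.INTER_CUBIC))
E
```

```text
time: 16.25
tool_pos: [0.6137, 0.0921, 0.1495]
ee_rot: [-3.142, -0.0, 0.127]
wrist_force: [0.6, 0.3, -0.0]
width: 0.0601
time: 17.25
tool_pos: [0.6612, 0.1099, 0.0102]
ee_rot: [-3.141, -0.001, -0.028]
wrist_force: [-0.3, -0.6, 0.2]
width: 0.0603
[0.66123007 0.10985029 0.01015612] [-0.32292385 -0.63745924  0.19491862]
```

View pics/s10c.png

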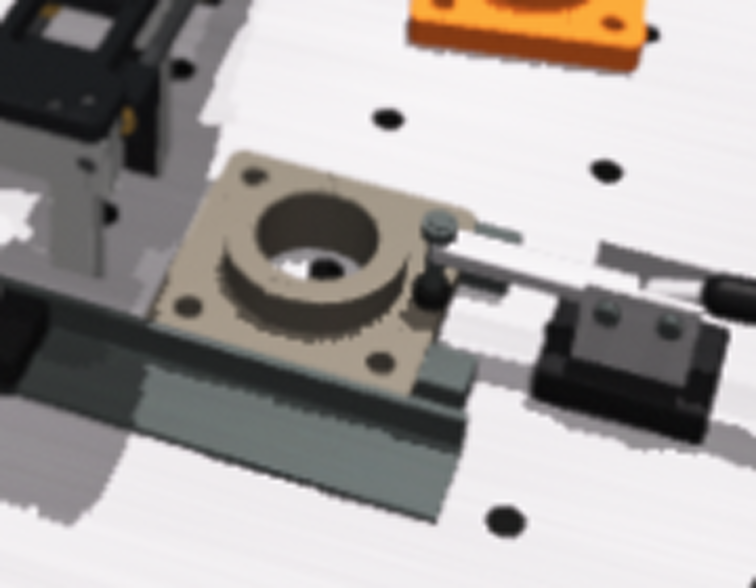

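View pics/w10.png

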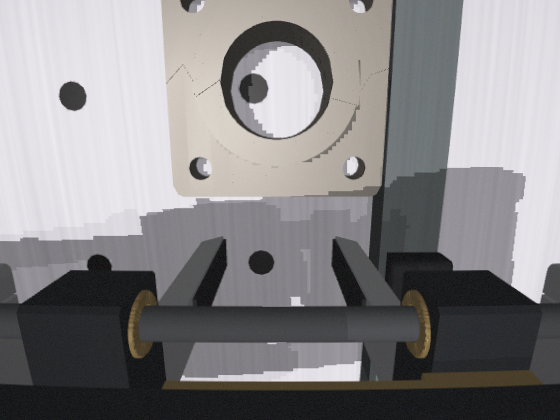

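The wrist view shows hairline joints on both sides, at (190,85) and (360,88), with the two fingertips square behind the back edge. Now pressing.

```bash
python3 -m handwheel '{"delta_pos":[[0,-8,0],[0,-6,0],[0,-3,0],[0,-2,0],[0,-1,0],[0,-1,0],[0,0,0],[0,0,0]],"rotation":[[0,0,0],[0,0,0],[0,0,0],[0,0,0],[0,0,0],[0,0,0],[0,0,0],[0,0,0]],"claw":[-0.28,-0.28,-0.28,-0.28,-0.28,-0.28,-0.28,-0.28]}'
python3 -m handwheel '{"delta_pos":[[0,-1,0],[0,-1,0],[0,-1,0],[0,-1,0],[0,-1,0],[0,0,0],[0,0,0],[0,0,0]],"rotation":[[0,0,0],[0,0,0],[0,0,0],[0,0,0],[0,0,0],[0,0,0],[0,0,0],[0,0,0]],"claw":[-0.28,-0.28,-0.28,-0.28,-0.28,-0.28,-0.28,-0.28]}'
```

```text
time: 18.35
tool_pos: [0.6613, 0.1307, 0.0095]
ee_rot: [-3.142, 0.0, -0.028]
wrist_force: [0.1, 0.5, 0.4]
width: 0.0601
time: 19.35
tool_pos: [0.6613, 0.1341, 0.0095]
ee_rot: [3.139, 0.0, -0.029]
wrist_force: [-0.6, -4.3, 1.2]
width: 0.0598
```

```bash
python3 -m handwheel '{"delta_pos":[[0,-1,0],[0,-1,0],[0,-1,0],[0,-1,0],[0,-1,0],[0,0,0],[0,0,0],[0,0,0]],"rotation":[[0,0,0],[0,0,0],[0,0,0],[0,0,0],[0,0,0],[0,0,0],[0,0,0],[0,0,0]],"claw":[-0.28,-0.28,-0.28,-0.28,-0.28,-0.28,-0.28,-0.28]}'
python3 -m handwheel '{"delta_pos":[[0,-1,0],[0,-1,0],[0,-1,0],[0,0,0],[0,0,0],[0,0,0],[0,0,0],[0,0,0]],"rotation":[[0,0,0],[0,0,0],[0,0,0],[0,0,0],[0,0,0],[0,0,0],[0,0,0],[0,0,0]],"claw":[-0.28,-0.28,-0.28,-0.28,-0.28,-0.28,-0.28,-0.28]}'
```

```text
time: 20.35
tool_pos: [0.6614, 0.1343, 0.0096]
ee_rot: [3.131, 0.001, -0.03]
wrist_force: [-2.6, -14.0, 2.5]
width: 0.0602
time: 21.35
tool_pos: [0.6613, 0.1344, 0.0096]
ee_rot: [3.126, 0.002, -0.031]
wrist_force: [-3.8, -19.9, 2.6]
width: 0.0603
```

Pressing with 20 N moves it no further, so it is seated. Backing off for a last look.

```bash
python3 -m handwheel '{"delta_pos":[[0,3,0],[0,4,0],[0,8,0],[0,15,0],[0,0,-30],[0,0,-30],[0,0,-10],[0,0,0]],"rotation":[[0,0,0],[0,0,0],[0,0,0],[0,0,0],[0,0,0],[0,0,0],[0,0,0],[0,0,0]],"claw":[-0.28,-0.28,-0.28,-0.28,-0.28,-0.28,-0.28,-0.28]}'
python3 - <<'E'
from h import *
s=snap('wrist','w11.png')
im=cv2.imread('pics/w11.png')
cv2.imwrite('pics/w11c.png',cv2.resize(im[0:240,140:420],None,fx=2.5,fy=2.5,interpolation=cv2.INTER_CUBIC))
snap('top','t11.png')
E
```

```text
time: 22.35
tool_pos: [0.6613, 0.1139, 0.0801]
ee_rot: [-3.141, -0.002, -0.028]
wrist_force: [-0.3, 0.9, -1.2]
width: 0.0602
```

View pics/w11c.png

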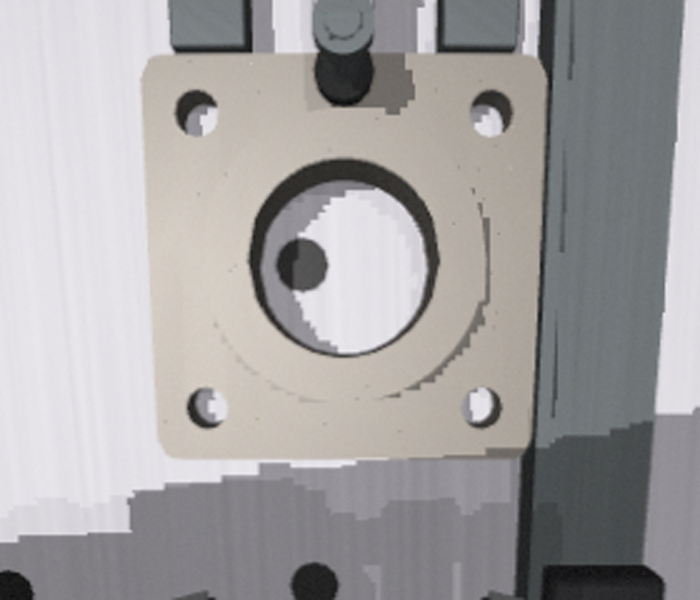

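View pics/t11.png

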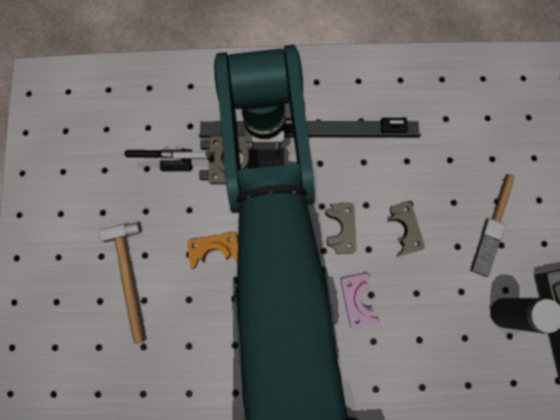

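The break lines have disappeared on both sides of the bore, so the joint is seamless and square along the fence. Halves a and c are still at (342,228) and (407,228), and the robot is clear.

```bash
python3 - <<'E'
from h import *
robot.close_job();o=robot.get_obs();print(o['time'],o['wrist_force'])
E
```

```text
the job is handed in; nothing more can be done
the job is handed in; nothing more can be done
```

The break is closed and the job is handed in. I matched half_b at top-view pixel (280,232) by its break profile, gripped its collar and slid it flat along the fence onto the clamped half. Then I let go and pressed its straight back with both fingertips at about 20 N, and it moved no further.

- **Fit:** in the last wrist picture no gap shows on either side of the bore, and the flange is square along the fence.
- **Other halves:** half_a and half_c are still at their starting pixels, (342,228) and (407,228).
- **Limits:** the last reading was 22.4 s, and the highest wrist force in the readings after each call was about 20 N.
- **Slip corrected:** half_b turned about 0.03 rad in the grip during the first slide. I corrected that before closing the break.
- **Not read:** the time and force at hand-in could not be read, because the robot accepted nothing more by then. My last check before it showed the robot clear of everything.

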